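# Wedge the key cabinet's door shut

## Task

The catch of the small grey key cabinet under the black wall shelf is broken and its door hangs loose. Close the door fully and jam it shut with the wooden doorstop wedge: slide the wedge straight in, thin end first, under the door near its free edge and tap it in until it is tight and keeps the door shut by itself. Leave the other things on the counter and on the shelf where they are.

Things in the scene. Friction and masses are not known exactly. Their poses are not given: they have to be found in the camera images.
- wall_shelf: Fixed low wall carrying a black steel shelf with a grey key cabinet (200 mm wide, 110 deep with door, 34 to 226 above the counter) below it. Its place and yaw differ each run. Origin: on the counter (z = 0), below the middle of the shut door's front face. x level into the wall, y along it from the door's hinge side to its free edge, z up. Wall face at x = 112 mm.
- shelf_edge (a point): A point on the shelf's front lower edge, straight out from the cabinet's middle: 80 mm in front of the shut door, 300 mm above the counter; the shelf runs 250 mm from here to the hinge side and 330 mm to the other. It roofs the space before the door, so a tool held upright cannot work there: lean it back 25 to 45 degrees, away from the wall, reaching in low. Axes as wall_shelf.
- hook_rail (a point): Point on the underside of the 8 mm hook rail under the shelf's front edge, straight out from the cabinet's middle: 74 mm in front of the shut door, 282 mm above the counter. 220 mm from here on the door's free-edge side a white bottle opener hangs down to 135 mm above the counter; 185 mm to the hinge side a keyring hangs down to 175 mm. Axes as wall_shelf.
- door (a joint): Opening angle of the cabinet door in rad: 0 = fully shut (stops against the cabinet), growing as the free edge swings out into the room, to 1.7. It stays where it is left (hinge friction 0.04 N m). Plain leaf 200 mm wide, 16 thick, 208 high; its lower edge hangs 18 mm above the counter, open space below and behind it.
- door_hinge (a point): Point on the door's upright hinge axis, at the height of the door's lower edge (18 mm above the counter). The axis lies in the plane of the leaf's rear face, 16 mm behind its front face; the leaf spans 4 to 204 mm from the axis. Axes turn with the door as for door_foot.
- door_foot (a point): Point on the lower front edge of the door, 18 mm above the counter, 50 mm in from the free edge (154 mm along the leaf from the hinge axis): the wedge belongs under the door about here. Axes turn with the door: x through the leaf into the cabinet, y along the leaf to the free edge, z up.
- wedge: Loose wooden doorstop wedge lying flat, 140 mm long, 44 wide, about 110 g. Origin: centre of its flat underside; x along it to the thin end, z up. The butt (x -70 to -30) is a block 34 mm high with upright sides 44 mm apart, good to grip across; from x = -30 the top slopes straight to 4 mm high at the thin end (x = 70).
- wedge_tip (a point): Middle of the wedge's thin end, on its underside (70 mm from the wedge's origin). Slid straight in, the wedge meets the shut door's lower edge when this point is 47 mm behind the door's front face. A firm tap or push of about 15 N along its length then drives it about 1 mm further: it is tight, presses on the door, and friction keeps it there when let go.
- remote: Beige air-conditioner remote, 45 x 150 x 18 mm, lying on the shelf 305 mm above the counter; origin at the centre of its underside.
- coaster: Square grey stone coaster, 95 x 95 x 9 mm, lying on the shelf; origin at the centre of its underside.
- tray: Rectangular clear acrylic tray, 120 x 200 x 26 mm, on the shelf; origin at the centre of its underside.
- mug: White mug, 80 mm across, 92 mm high, standing on the counter; origin at the centre of its underside.
- jar: Glass jar with a steel lid, 84 mm across, 115 mm high, standing on the counter; origin at the centre of its underside.
- screwdriver: Screwdriver with a black handle, 190 mm long, lying on the counter; origin at the middle of its length.
Not all that is in view belongs to the job. Of the things like the wedge, leave any that is green; of the rest the smaller one is meant.

How it is judged:
By the outcome, as a careful person would: the job done as asked, in the order asked, and still so for the second after the job is handed in, with the robot touching nothing.
It also fails if it takes over 58 s, if anything falls off the work surface, if the arm or the gripper's body presses on something with over 40 N, if the wrist force passes 120 N, or if a joint passes its speed limit or range.

## Robot

A 6-joint arm with a two-finger parallel gripper is mounted at the origin on the work surface. World frame = base frame: x ahead of the robot, y to its left, z up, the work surface at z = 0. Lengths are in m, angles in rad, forces in N, time in s.
With the tool pointing down it reaches from about 0.35 to 0.975 m from the base axis. Payload 4.9 kg.
Tool frame: the origin (TCP) lies at the very end of the fingers, on their centre line; the grasp point (between the pads) lies 19 mm behind it; z points along the fingers, y is the direction in which the jaws open and shut (so a half turn about z gives the same grasp; the last joint's range is limited). The gripper opens to 85 mm and grips with 20 to 120 N. Pads are 22 mm wide; open, the fingers measure 114 mm over their backs; the gripper's body (76 mm by 85 mm) begins 54 mm behind the grasp point. The pads swing forward as they close: fully open they stand 13 mm farther back than shut.
Start: joints at [-1.296, 0.053, 1.613, -0, 1.476, -0.119], TCP at [0.24, -0.577, 0.231] pointing down, gripper open.
Joint ranges: [-3.01, 3.01], [-1.01, 2.22], [0.06, 2.58], [-1.02, 4.17], [0.09, 2.62], [-3.14, 3.14]. Speed limits (rad/s): [2.57, 2.57, 3.14, 3.14, 3.14, 3.14].

## Interface

Orientations are given as a unit quaternion [w, x, y, z].
In Python, from plant import monitor, eyes, manip gives the robot as it stands.
- The arm moves only by the tool step_arm, never from a script. Its argument "motion" is a list of rows, each a list of 7 numbers: the shift along the world's x, y, z scaled (see below), then the turn, a rotation vector about the world's x, y, z scaled (see below), then the closure in counts, from 0 (fully open) to 255 (shut). In form: [[x, y, z, ax, ay, az, grip], ...]. A call has 1 to 10 rows; each row is the pose to reach, as a shift and turn from the pose commanded when the call began; what a row does not reach only later rows make up. The controller multiplies each number of a shift by 0.5 m and each number of a turn by 1.5 rad. A row lasts 1/10 s, in which the tool goes at most 50 mm and 8.59 degrees, less where a joint would pass 70% of its speed; a pose out of reach is approached as far as the arm can. A call with a number of a shift or a turn outside -1 to 1 is refused whole. A call with a gripper value outside its range is refused whole. The fingers move at their own pace and stop on an object; the grip force is fixed at half the most. Time passes only in rows, so rows that repeat a pose let the fingers close. It gives the time, the measured TCP pose, the force and the opening at its end, in the units of the state.
- monitor.state(): the state, without advancing time (a new reading comes with each control period).
- eyes.grab_frame(name): name is "scene" or "top" or "wrist"; returns a dict with "pixels" (480x640x3 uint8, red, green, blue), "mtx" (3x3 intrinsics, pixels), "rvec" (rotation vector, rad) and "tvec" (3), from world to camera coordinates, as OpenCV has them; the wrist camera has in their place "hand_eye" (4x4, takes a point from camera to tool coordinates, whose origin is the TCP and whose axes are the flange's). Camera axes: x right, y down, z forward; pixel columns grow to the right and rows downward; lengths in m; the calibration is good to about 2 mm. The wrist camera is an equidistant fisheye: a pixel r from the principal point sees the ray r / f radians off the axis. A picture is of the moment at which its call begins: read the wrist's pose just before it. There is no depth.
- manip.job_done(): hands the job in, once; it reports no verdict.
Trained networks look in the newest picture that a camera, given by its name, has taken for a name from the list of things; names that differ only in an ending like _2 or _b are one class to them, and where a whole thing is asked for, a point or a joint stands for the part that bears it (a point fixed in the world has none). Each returns a list of dicts, best first, with "p" (0 to 1); they miss things now and then, are a little off and sometimes report something else, mostly with a low value. They report only what shows in the picture. A call takes as long as a camera call. They do not tell look-alikes from the thing itself.
- eyes.look_for(name, camera): "box" ([centre column, centre row, width, height] in pixels, round what is visible of it).
- eyes.pinpoint(name, camera): "uv" ([column, row] in pixels: a listed point, or the origin of a listed thing).
The state is a dict: "time": time; "joint_pos": joint angles; "joint_vel": joint speeds; "joint_efforts": joint torques, N m; "tool_pos": TCP position; "tool_rot": TCP orientation; "contact_force": force on the tool from outside, world axes, zero at the start; "ft_torque": the same for the moment, N m; "gripper_width": opening from 0.0 (shut) to 1.0 (fully open).
Only numpy, scipy, OpenCV 4.12 (cv2) and the standard library are available. Lean on these libraries where they do the work, as an engineer would, in place of code of your own. Each camera call takes 0.05 s, during which the arm holds its last target.

## Working session

There is one attempt and no reset: what is moved stays moved. The work goes in short steps, Python scripts to look and compute and a tool call to move; the robot and the scene stay as the last step left them, time stands still between calls to the robot, and variables do not carry over. Pictures are saved under pics/ and viewed, and the job is handed in when it is done.

Besides the shell and the picture viewer there is one more tool, called after "Call:" as name([rows], argument=value, ...), one row to a line, values as JSON. step_arm: Moves the arm, as the interface text tells. Its arguments: {"type":"object","properties":{"motion":{"type":"array","items":{"type":"array","items":{"type":"number"}}}},"required":["motion"]}

```bash
ls; mkdir -p pics; cat > h.py <<'E'
import numpy as np, cv2, json
from plant import monitor, eyes, manip
from scipy.spatial.transform import Rotation as R
def cam(n):
    f=eyes.grab_frame(n); return f
def save(f,name): cv2.imwrite('pics/'+name,cv2.cvtColor(f['pixels'],cv2.COLOR_RGB2BGR))
E
python3 - <<'E'
from h import *
s=monitor.state();print(s)
for n in ['scene','top','wrist']:
    f=cam(n); save(f,n+'0.png'); print(n,{k:np.round(v,4).tolist() for k,v in f.items() if k!='pixels'})
    import pickle; pickle.dump(f,open(n+'0.pkl','wb'))
    for o in ['wall_shelf','shelf_edge','hook_rail','door','door_hinge','door_foot','wedge','wedge_tip']:
        try: print(o,[('pp',np.round(d['uv'],1).tolist(),round(d['p'],2)) for d in eyes.pinpoint(o,n)] if o!='door' else '', [('bx',np.round(d['box']).tolist(),round(d['p'],2)) for d in eyes.look_for(o,n)] if o in('door','wedge') else '')
        except Exception as e: print(o,e)
print(monitor.state()['time'])
E
```

```text
pics
{'time': 0.0, 'joint_pos': array([-1.29601041e+00,  5.33800303e-02,  1.61434038e+00,  3.58824983e-05,
        1.47596902e+00, -1.19002121e-01]), 'joint_vel': array([ 0.00219159,  0.00038078,  0.00201663,  0.00131522, -0.00043399,
        0.00042444]), 'joint_efforts': array([ 1.62803288e-03, -3.93684518e+01, -3.70173132e+01, -7.60825259e-06,
        7.10872919e-03, -9.52325706e-06]), 'tool_pos': array([ 0.23964114, -0.5765464 ,  0.23002094]), 'tool_rot': array([-1.04660009e-03,  9.80678710e-01,  1.95622516e-01, -6.37737692e-05]), 'contact_force': array([ 0.61558878,  0.16755409, -0.17796885]), 'ft_torque': array([0.03038682, 0.01345276, 0.00735378]), 'gripper_width': 0.9950546502210771}
scene {'mtx': [[574.1619, 0.0, 321.8374], [0.0, 574.1619, 245.6472], [0.0, 0.0, 1.0]], 'rvec': [1.4418, 2.2745, -0.7593], 'tvec': [0.2378, -0.2516, 1.6601]}
wall_shelf [('pp', [210.4, 247.1], 0.75)] 
shelf_edge [('pp', [216.4, 182.8], 0.73), ('pp', [208.9, 247.5], 0.41)] 
hook_rail [('pp', [213.7, 188.0], 0.97)] 
door  [('bx', [225.0, 226.0, 35.0, 105.0], 0.69), ('bx', [307.0, 380.0, 44.0, 57.0],
[... 959 characters left out ...]
.98), ('pp', [183.4, 336.9], 0.97), ('pp', [294.9, 256.2], 0.72), ('pp', [239.9, 199.3], 0.49)] [('bx', [295.0, 254.0, 54.0, 25.0], 0.97), ('bx', [181.0, 336.0, 83.0, 49.0], 0.9), ('bx', [277.0, 308.0, 56.0, 22.0], 0.68)]
wedge_tip [('pp', [321.9, 255.7], 0.97), ('pp', [299.8, 304.5], 0.96), ('pp', [221.4, 323.3], 0.81)] 
wrist {'mtx': [[371.6483, 0.0, 318.6103], [0.0, 371.6483, 242.3811], [0.0, 0.0, 1.0]], 'hand_eye': [[-0.0005, -0.9533, -0.302, 0.0779], [1.0, -0.0002, -0.0011, 0.0], [0.001, -0.302, 0.9533, -0.1434], [0.0, 0.0, 0.0, 1.0]]}
wall_shelf [] 
shelf_edge [] 
hook_rail [] 
door  []
door_hinge [] 
door_foot [] 
wedge [] [('bx', [157.0, 141.0, 309.0, 281.0], 0.68)]
wedge_tip [] 
1.5
```

View pics/scene0.png

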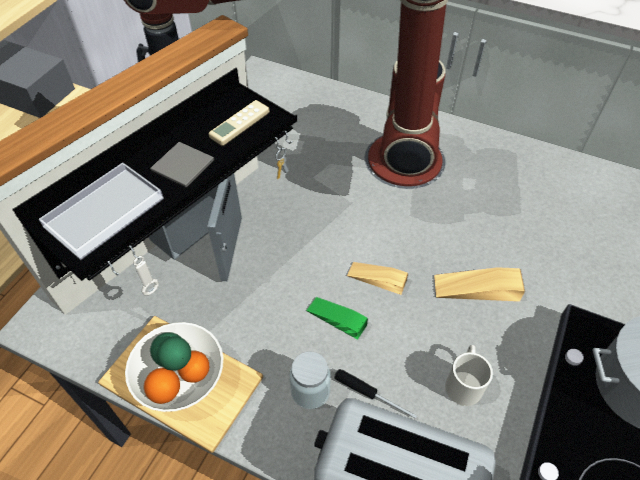

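View pics/top0.png

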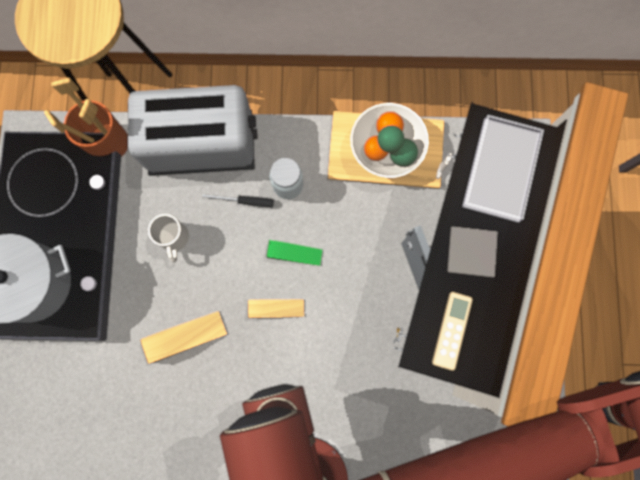

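View pics/wrist0.png

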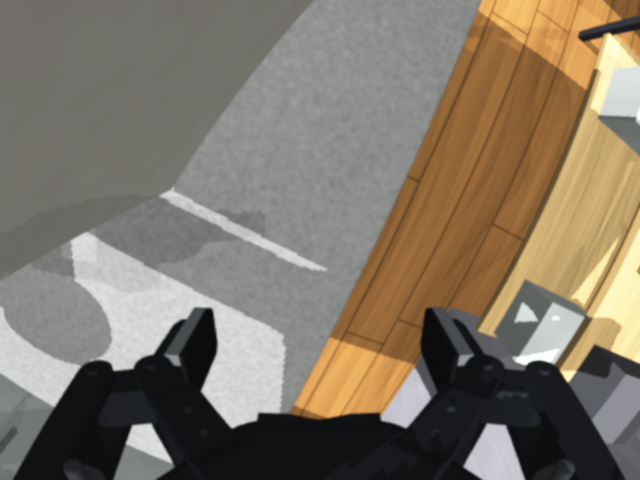

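```bash
cat >> h.py <<'E'
import pickle
def ray(f,uv):
    Rm=cv2.Rodrigues(np.array(f['rvec'],float))[0]; t=np.array(f['tvec'],float).ravel()
    c=-Rm.T@t
    p=cv2.undistortPoints(np.array([[uv]],float),np.array(f['mtx']),None)[0,0]
    return c,Rm.T@np.array([p[0],p[1],1.])
def onz(f,uv,z):
    c,d=ray(f,uv); return c+d*(z-c[2])/d[2]
def tri(f1,u1,f2,u2):
    c1,d1=ray(f1,u1);c2,d2=ray(f2,u2);d1/=np.linalg.norm(d1);d2/=np.linalg.norm(d2)
    A=np.stack([d1,-d2],1); s=np.linalg.lstsq(A,c2-c1,rcond=None)[0]
    a=c1+s[0]*d1;b=c2+s[1]*d2; return (a+b)/2,np.linalg.norm(a-b)
def proj(f,P):
    return cv2.projectPoints(np.array(P,float).reshape(-1,3),np.array(f['rvec'],float),np.array(f['tvec'],float),np.array(f['mtx']),None)[0][:,0]
E
python3 - <<'E'
from h import *
t=pickle.load(open('top0.pkl','rb'));s=pickle.load(open('scene0.pkl','rb'))
pr=lambda *a:print(a[0],*[np.round(x,4) for x in a[1:]])
pr('wedge top',onz(t,(277.3,305.3),0)); pr('tip top',onz(t,(299.8,304.5),0)); pr('tip sc',onz(s,(349.9,270.2),0))
pr('ws top',onz(t,(438.3,279.3),0)); pr('ws sc',onz(s,(210.4,247.1),0))
pr('se',onz(t,(429.8,247.5),.3),onz(s,(216.4,182.8),.3)); pr('hr',onz(t,(428.5,252.4),.282),onz(s,(213.7,188),.282))
pr('df',onz(t,(408.2,261.5),.018),onz(s,(235.2,263.9),.018))
for f,n,(x,y,w,h) in [(t,'top',(380,220,80,100)),(s,'scene',(150,130,160,170)),(t,'topw',(130,290,190,80)),(s,'scenew',(330,250,210,70))]:
    im=cv2.cvtColor(f['pixels'],cv2.COLOR_RGB2BGR)[y:y+h,x:x+w]
    k=min(800/w,600/h); cv2.imwrite('pics/c_'+n+'.png',cv2.resize(im,None,fx=int(k),fy=int(k),interpolation=cv2.INTER_CUBIC))
E
```

```text
wedge top [0.4266 0.0786 0.    ]
tip top [0.4297 0.0205 0.    ]
tip sc [0.426  0.0147 0.    ]
ws top [ 0.5015 -0.3376  0.    ]
ws sc [ 0.5126 -0.336   0.    ]
se [ 0.5352 -0.2583  0.3   ] [ 0.5374 -0.2525  0.3   ]
hr [ 0.5277 -0.2589  0.282 ] [ 0.5392 -0.261   0.282 ]
df [ 0.5442 -0.257   0.018 ] [ 0.5411 -0.2437  0.018 ]
```

```bash
python3 - <<'E'
import cv2,numpy as np
a=cv2.imread('pics/c_topw.png');b=cv2.imread('pics/c_scenew.png');print(a.shape,b.shape)
w=max(a.shape[1],b.shape[1])
P=lambda i:cv2.copyMakeBorder(i,0,0,0,w-i.shape[1],0)
o=np.vstack([P(a),P(b)]);cv2.imwrite('pics/c_w.png',o[:600])
E
```

```text
(320, 760, 3) (210, 630, 3)
```

View pics/c_w.png

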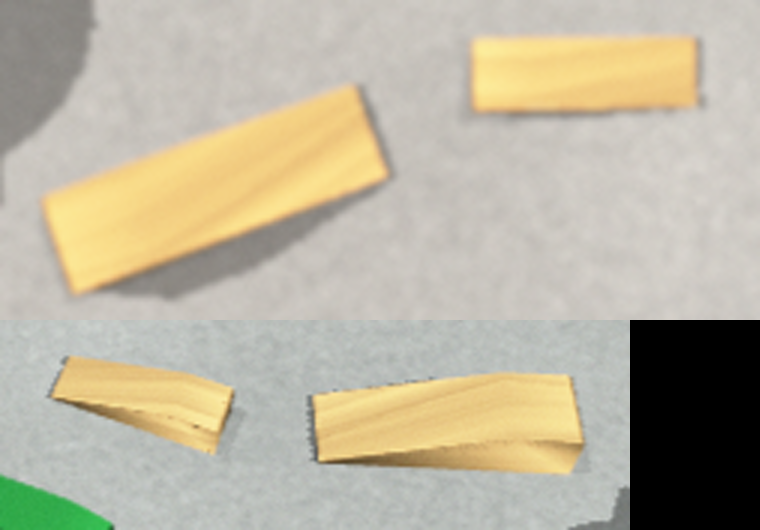

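View pics/c_scene.png

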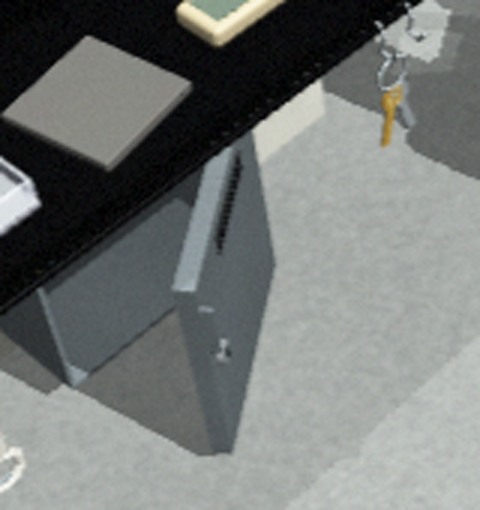

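View pics/c_top.png

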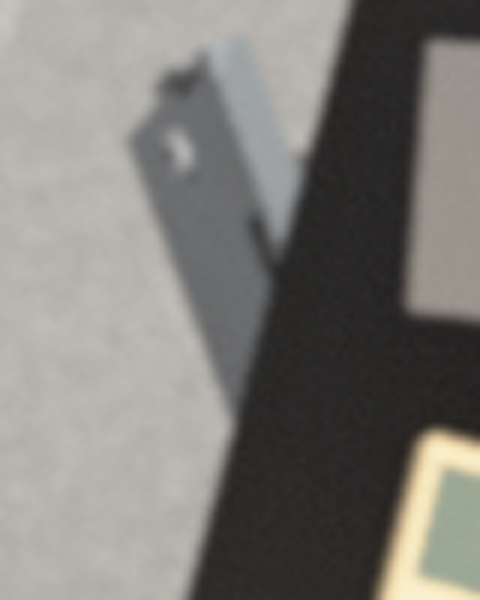

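```bash
python3 - <<'E'
from h import *
t=pickle.load(open('top0.pkl','rb'));s=pickle.load(open('scene0.pkl','rb'))
for n,f in (('top',t),('scene',s)):
    print(n,'cam',ray(f,(0,0))[0])
# top: black front edge: for rows, first dark px from left
g=cv2.cvtColor(t['pixels'],cv2.COLOR_RGB2GRAY).astype(float)
pts=[]
for v in range(200,356,3):
    if 225<v<295: continue
    row=g[v,380:480]
    k=np.where(row<70)[0]
    # subpixel crossing: first run of >=6 dark
    for i in k:
        if (row[i:i+8]<70).all():
            pts.append((380+i-(70-row[i])/(row[i-1]-row[i]+1e-9),v)); break
pts=np.array(pts)
W=np.array([onz(t,p,.3)[:2] for p in pts])
for _ in range(3):
    m=W.mean(0);u,sv,vt=np.linalg.svd(W-m);d=vt[0];n=vt[1];r=(W-m)@n;W=W[abs(r)<.003]
if d[0]<0:d=-d
print(len(W),'dir',d,'res',r.std(),'m',m,'yaw_x',np.arctan2(-d[0],d[1]))
# frame: y axis=d ; x axis = into wall: x cross y=z -> x=(d[1],-d[0])
x=np.array([d[1],-d[0]])
for p in [(473,104),(401,366)]:
    q=onz(t,p,.3)[:2]; print('end',q,(q-m)@d)
for nme,q in [('ws',onz(t,(438.3,279.3),0)),('wss',onz(s,(210.4,247.1),0)),('se',onz(t,(429.8,247.5),.3)),('hr',onz(t,(428.5,252.4),.282)),('ses',onz(s,(216.4,182.8),.3)),('hrs',onz(s,(213.7,188),.282))]:
    q=q[:2];print(nme,'along',(q-m)@d,'into',(q-m)@x)
im=cv2.cvtColor(t['pixels'],cv2.COLOR_RGB2BGR)
for nm,(a,b) in {'e1':(440,80),'e2':(380,330)}.items():
    cv2.imwrite(f'pics/{nm}.png',cv2.resize(im[b:b+60,a:a+60],None,fx=8,fy=8,interpolation=cv2.INTER_CUBIC))
a=cv2.imread('pics/e1.png');b=cv2.imread('pics/e2.png');cv2.imwrite('pics/e12.png',cv2.resize(np.hstack([a,b]),(800,400)))
E
```

```text
top cam [ 0.34788209 -0.03751949  1.43320664]
scene cam [1.18826999 0.29364409 1.17372306]
29 dir [ 0.96205108 -0.27286941] res 0.00012477357052191664 m [ 0.44928747 -0.23714566] yaw_x -1.8471706957495686
end [ 0.85167039 -0.35604247] 0.41955622963093014
end [ 0.29364179 -0.19729285] -0.16061370373110154
ws along 0.0776298222094584 into 0.08237922487426257
wss along 0.08789920780226568 into 0.07781945964095044
se along 0.0884170857850137 into -0.0031339293474729455
hr along 0.08135827057604292 into -0.0004766810471270227
ses along 0.08895126981406788 into -0.009286802637249215
hrs along 0.09302629130626829 into -0.0015746451678338661
```

View pics/e12.png

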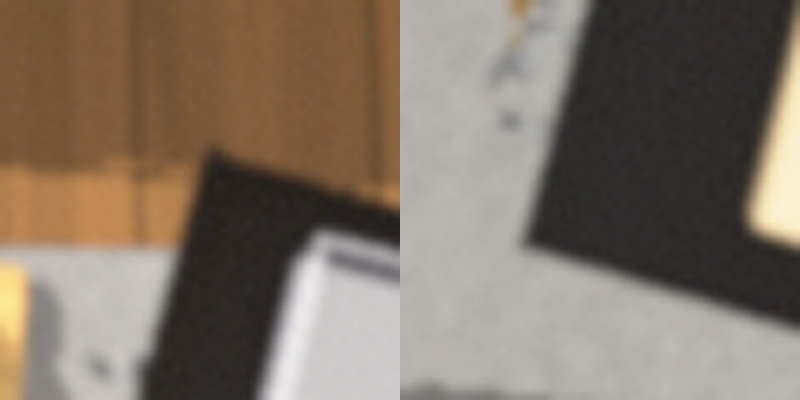

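```bash
cat >> h.py <<'E'
O=np.array([.5135,-.3385,0]);YA=np.array([.96205,-.27287,0]);XA=np.array([-.27287,-.96205,0]);ZA=np.array([0,0,1.])
def w2(p): # wall frame->world
    p=np.asarray(p,float);return O+p[...,[0]]*XA+p[...,[1]]*YA+p[...,[2]]*ZA
def inv(p): q=np.asarray(p,float)-O; return np.array([q@XA,q@YA,q@ZA])
def doorpts(th,P): # P: (through, along, z) door coords: through=0 rear plane, -0.016 front; along from hinge
    out=[]
    for a,l,z in P:
        # along dir rotates from +y toward -x
        ly=np.array([-np.sin(th),np.cos(th)]);lx=np.array([np.cos(th),np.sin(th)])
        q=np.array([.016,-.104])+l*ly+a*lx
        out.append([q[0],q[1],z])
    return w2(np.array(out))
E
python3 - <<'E'
from h import *
t=pickle.load(open('top0.pkl','rb'));s=pickle.load(open('scene0.pkl','rb'))
# door observed: top crop scale 6 offset (380,220); scene crop scale 3, offset (150,130)
T=lambda x,y:((x+.5)/6-.5+380,(y+.5)/6-.5+220); S=lambda x,y:((x+.5)/3-.5+150,(y+.5)/3-.5+130)
obs=[(t,T(130,140),(-.016,.204,.018)),(t,T(205,52),(-.016,.204,.226)),(t,T(243,38),(0,.204,.226)),
(s,S(200,453),(0,.204,.018)),(s,S(230,453),(-.016,.204,.018)),(s,S(177,290),(0,.204,.226)),(s,S(196,290),(-.016,.204,.226))]
from scipy.optimize import least_squares
f=lambda p:np.concatenate([proj(c,doorpts(p[0],[q]))[0]-u for c,u,q in obs])
r=least_squares(f,[.6]);print('door',r.x,np.round(r.fun,1))
# wedge
T=lambda x,y:((x+.5)/4-.5+130,(y+.5)/4-.5+290); S=lambda x,y:((x+.5)/3-.5+330,(y+.5-0)/3-.5+250)
ob=[(t,T(471,37),(-.07,-.022,.034)),(t,T(471,108),(-.07,.022,.034)),(t,T(697,37),(.07,-.022,.004)),(t,T(697,108),(.07,.022,.004)),
(s,S(67,36),(.07,.022,.004)),(s,S(52,77),(.07,-.022,.004)),(s,S(233,67),(-.07,.022,.034)),(s,S(220,111),(-.07,-.022,.034)),(s,S(213,133),(-.07,-.022,0))]
def wp(p,q):
    c,sn=np.cos(p[2]),np.sin(p[2]);return [p[0]+c*q[0]-sn*q[1],p[1]+sn*q[0]+c*q[1],q[2]]
def run(sw):
    g=lambda p:np.concatenate([proj(c,[wp(p,(q[0],sw*q[1],q[2]))])[0]-u for c,u,q in ob])
    return least_squares(g,[.43,.085,-1.5])
for sw in(1,-1):
    r=run(sw);print('wedge',sw,r.x,r.cost,np.round(r.fun,1))
for c,n in((t,'top'),(s,'scene')):
    im=cv2.cvtColor(c['pixels'],cv2.COLOR_RGB2BGR).copy()
# wall end
print('wall top end',onz(t,(505,425),.4),inv(onz(t,(505,425),.4)), inv([.24,-.577,.231]))
E
```

```text
door [0.64650398] [-1.  -0.4 -0.4 -1.5 -0.  -1.6  3.7 -0.1  0.3  0.3 -2.3 -0.  -1.1  0.4]
wedge 1 [ 0.42308281  0.08143444 -1.57984959] 1159.8524513426216 [ -0.5  15.1   0.4 -20.2  -0.9  17.1  -0.4 -17.9  -6.3  12.7   5.9 -14.1
  -7.   16.7   4.  -11.9   4.6 -11.4]
wedge -1 [ 0.41947432  0.08150565 -1.52372845] 2.606531989167328 [-0.2  0.5 -0.1  0.3 -0.9 -0.3 -0.5 -0.8  0.5 -0.5 -0.8 -0.7  0.2  0.2
 -1.  -0.2 -0.3  0.1]
wall top end [ 0.19833888 -0.36906424  0.4       ] [ 0.11540234 -0.2948607   0.4       ] [ 0.30407887 -0.19804118  0.231     ]
```

The small wooden wedge is at top (277,308) / scene (378,276). The green one at top (295,254) and the larger wooden one at top (183,337) are the look-alikes, and the crop confirms the sizes and that the butt faces away from the shelf. The door stands open about 0.65 rad. I'll lift over the wall first.

Call:
step_arm([
  [0,0,0.1,0,0,0,255],
  [0,0,0.2,0,0,0,255],
  [0,0,0.3,0,0,0,255],
  [0,0,0.4,0,0,0,255],
  [0,0,0.5,0,0,0,255],
  [0,0,0.6,0,0,0,255],
  [0,0,0.7,0,0,0,255],
  [0,0,0.76,0,0,0,255],
  [0,0,0.76,0,0,0,255],
])

```text
time: 2.4
tool_pos: [0.2397, -0.5767, 0.6183]
tool_rot: [0.005, 0.981, 0.196, 0.0]
contact_force: [0.3, -1.5, 0.4]
gripper_width: -0.006
```

```bash
cat >> h.py <<'E'
def wallR(lean_deg,yaw=0):
    a=np.radians(lean_deg); z=np.sin(a)*XA-np.cos(a)*ZA; y=YA; x=np.cross(y,z)
    return R.from_rotvec([0,0,yaw])*R.from_matrix(np.stack([x,y,z],1))
def st():
    s=monitor.state(); q=s['tool_rot']; return s,R.from_quat([q[1],q[2],q[3],q[0]])
def go(P,Rt=None):
    s,Rc=st(); d=(np.array(P)-s['tool_pos'])/.5
    rv=((Rt*Rc.inv()).as_rotvec()/1.5) if Rt is not None else np.zeros(3)
    print('t',round(s['time'],2),'pos',np.round(s['tool_pos'],4),'j',np.round(s['joint_pos'],2),'F',np.round(s['contact_force'],1),'w',round(s['gripper_width'],3))
    print('cmd',np.round(d,4),np.round(rv,4),'turndeg',np.degrees(np.linalg.norm(rv)*1.5))
E
python3 - <<'E'
from h import *
go([.47,-.08,.55],wallR(40)); print(w2([-.15,-.035,.04]))
E
```

```text
t 2.4 pos [ 0.2397 -0.5767  0.6183] j [-1.3   0.11  0.91 -0.    2.11 -0.12] F [ 0.3 -1.5  0.4] w -0.006
cmd [ 0.4607  0.9934 -0.1366] [-0.3539  0.3242  0.5728] turndeg 64.22682911203131
[ 0.52075875 -0.18464205  0.04      ]
```

Call:
step_arm([
  [0.046,0.099,0,-0.035,0.032,0.057,255],
  [0.092,0.198,0,-0.07,0.065,0.115,255],
  [0.138,0.297,0,-0.105,0.097,0.172,255],
  [0.184,0.396,0,-0.14,0.13,0.23,255],
  [0.23,0.495,0,-0.177,0.162,0.286,255],
  [0.276,0.594,0,-0.21,0.195,0.344,255],
  [0.322,0.69,0,-0.25,0.227,0.4,255],
  [0.368,0.79,0,-0.28,0.26,0.458,255],
  [0.41,0.89,0,-0.32,0.29,0.515,255],
  [0.46,0.99,0,-0.354,0.324,0.573,255],
])

```text
time: 3.4
tool_pos: [0.4504, -0.1213, 0.6105]
tool_rot: [0.203, 0.749, 0.567, -0.276]
contact_force: [1.0, -1.1, -0.5]
gripper_width: 0.003
```

```bash
python3 - <<'E'
from h import *
go([.5,-.03,.30],wallR(40)); print(w2([-.15,-.035,.04]))
E
```

```text
t 3.4 pos [ 0.4504 -0.1213  0.6105] j [-0.05 -0.22  1.36 -0.78  2.05 -0.13] F [ 1.  -1.1 -0.5] w 0.003
cmd [ 0.0993  0.1827 -0.6209] [-0.0007 -0.0066  0.0012] turndeg 0.5761749805211578
[ 0.52075875 -0.18464205  0.04      ]
```

Call:
step_arm([
  [0.1,0.18,-0.1,0,-0.006,0,255],
  [0.1,0.18,-0.2,0,-0.006,0,255],
  [0.1,0.18,-0.3,0,-0.006,0,255],
  [0.1,0.18,-0.4,0,-0.006,0,255],
  [0.1,0.18,-0.5,0,-0.006,0,255],
  [0.1,0.18,-0.6,0,-0.006,0,255],
  [0.1,0.14,-0.7,0,-0.006,0,255],
  [0.11,0.1,-0.8,0,-0.006,0,255],
  [0.12,0.04,-0.9,0,-0.006,0,255],
  [0.127,0.0,-1.0,0,-0.006,0,255],
])

```text
time: 4.4
tool_pos: [0.5086, -0.101, 0.1617]
tool_rot: [0.204, 0.752, 0.565, -0.272]
contact_force: [0.4, 0.1, 0.2]
gripper_width: -0.0
```

```bash
python3 - <<'E'
from h import *
go(w2([-.16,-.045,.045]),wallR(40)); s,_=st(); print(inv(s['tool_pos']))
E
```

```text
t 4.4 pos [ 0.5086 -0.101   0.1617] j [-0.01  0.03  1.87 -0.67  1.49  0.42] F [0.4 0.1 0.2] w -0.0
cmd [ 0.0106 -0.1427 -0.2334] [-0.0028  0.0001  0.0037] turndeg 0.39568496888565485
[-0.2271827  -0.0695388   0.16169201]
```

Call:
step_arm([
  [0,0,0,0,0,0,255],
  [0,0,0,0,0,0,255],
])

```text
time: 4.6
tool_pos: [0.5085, -0.1007, 0.1635]
tool_rot: [0.203, 0.752, 0.565, -0.273]
contact_force: [0.5, 0.0, 0.9]
gripper_width: -0.001
```

```bash
python3 - <<'E'
from h import *
go(w2([-.16,-.045,.045]),wallR(40)); s,_=st(); print(inv(s['tool_pos']))
E
```

```text
t 4.6 pos [ 0.5085 -0.1007  0.1635] j [-0.01  0.03  1.87 -0.67  1.49  0.42] F [0.5 0.  0.9] w -0.001
cmd [ 0.0108 -0.1432 -0.237 ] [-0.0023 -0.0013  0.0048] turndeg 0.4701307020519893
[-0.22742409 -0.06973813  0.16352122]
```

Call:
step_arm([
  [0.004,-0.05,-0.08,0,0,0,255],
  [0.007,-0.1,-0.16,0,0,0,255],
  [0.011,-0.143,-0.237,0,0,0.003,255],
  [0.011,-0.143,-0.237,0,0,0.003,255],
])

```text
time: 5.0
tool_pos: [0.5131, -0.1726, 0.0436]
tool_rot: [0.203, 0.751, 0.566, -0.273]
contact_force: [-1.8, 0.9, 0.5]
gripper_width: 0.002
```

```bash
python3 - <<'E'
from h import *
for p in ([-.10,-.005,.045],[-.03,.04,.045],[-.012,.05,.045],[0,.05,.045]): print(p);go(w2(p),wallR(40))
f=cam('scene');save(f,'s1.png')
E
```

```text
[-0.1, -0.005, 0.045]
t 5.0 pos [ 0.5131 -0.1726  0.0436] j [-0.13  0.2   1.91 -0.73  1.25  0.46] F [-1.8  0.9  0.5] w 0.002
cmd [ 0.0457 -0.1367  0.0027] [-0.0031 -0.0025  0.0027] turndeg 0.40867071297532087
[-0.03, 0.04, 0.045]
t 5.0 pos [ 0.5131 -0.1726  0.0436] j [-0.13  0.2   1.91 -0.73  1.25  0.46] F [-1.8  0.9  0.5] w 0.002
cmd [ 0.0941 -0.296   0.0027] [-0.0031 -0.0025  0.0027] turndeg 0.40867071297532087
[-0.012, 0.05, 0.045]
t 5.0 pos [ 0.5131 -0.1726  0.0436] j [-0.13  0.2   1.91 -0.73  1.25  0.46] F [-1.8  0.9  0.5] w 0.002
cmd [ 0.1035 -0.3361  0.0027] [-0.0031 -0.0025  0.0027] turndeg 0.40867071297532087
[0, 0.05, 0.045]
t 5.0 pos [ 0.5131 -0.1726  0.0436] j [-0.13  0.2   1.91 -0.73  1.25  0.46] F [-1.8  0.9  0.5] w 0.002
cmd [ 0.0969 -0.3592  0.0027] [-0.0031 -0.0025  0.0027] turndeg 0.40867071297532087
```

View pics/s1.png

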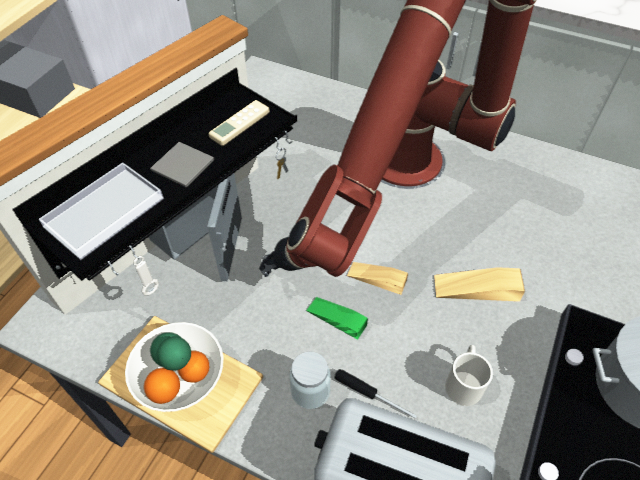

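The tip, at about (265,275), is in front of the door's outer face. Now I'll push the door shut.

Call:
step_arm([
  [0.02,-0.06,0.002,0,0,0,255],
  [0.04,-0.12,0.002,0,0,0,255],
  [0.055,-0.17,0.002,0,0,0,255],
  [0.07,-0.22,0.002,0,0,0,255],
  [0.083,-0.26,0.002,0,0,0,255],
  [0.094,-0.296,0.002,0,0,0,255],
  [0.098,-0.315,0.002,0,0,0,255],
  [0.098,-0.315,0.002,0,0,0,255],
])

```text
time: 5.85
tool_pos: [0.5648, -0.3304, 0.0482]
tool_rot: [0.206, 0.751, 0.566, -0.271]
contact_force: [-0.4, -0.1, -0.7]
gripper_width: -0.0
```

```bash
python3 - <<'E'
from h import *
go(w2([-.005,.05,.045]),wallR(40));s,_=st();print(inv(s['tool_pos']),[s['contact_force']@a for a in(XA,YA)])
E
```

```text
t 5.85 pos [ 0.5648 -0.3304  0.0482] j [-0.37  0.34  1.74 -0.78  1.14  0.28] F [-0.4 -0.1 -0.7] w -0.0
cmd [-0.0037 -0.0339 -0.0063] [-0.002   0.002   0.0019] turndeg 0.2921780172801157
[-0.02180728  0.04713901  0.0481693 ] [np.float64(0.2318692223649521), np.float64(-0.3329578482680501)]
```

Call:
step_arm([
  [-0.003,-0.01,-0.004,0,0,0,255],
  [-0.005,-0.019,-0.004,0,0,0,255],
  [-0.006,-0.022,-0.004,0,0,0,255],
])

```text
time: 6.15
tool_pos: [0.5607, -0.3403, 0.0447]
tool_rot: [0.205, 0.751, 0.566, -0.272]
contact_force: [-0.1, -0.5, -0.4]
gripper_width: 0.005
```

Call:
step_arm([
  [-0.0011,-0.0038,0,0,0,0,255],
  [-0.0016,-0.0057,0,0,0,0,255],
])

```text
time: 6.35
tool_pos: [0.5604, -0.3418, 0.0447]
tool_rot: [0.204, 0.751, 0.566, -0.271]
contact_force: [1.0, 10.8, 4.4]
gripper_width: -0.001
```

```bash
python3 - <<'E'
from h import *
go(w2([-.005,.05,.045]),wallR(40));s,_=st();print(inv(s['tool_pos']),[s['contact_force']@a for a in(XA,YA)])
f=cam('scene');save(f,'s2.png')
E
```

```text
t 6.35 pos [ 0.5604 -0.3418  0.0447] j [-0.39  0.34  1.74 -0.78  1.12  0.26] F [ 1.  10.8  4.4] w -0.001
cmd [ 0.0051 -0.011   0.0006] [-0.0042  0.0013  0.0017] turndeg 0.405160790716067
[-0.00958284  0.04604546  0.04470191] [np.float64(-10.628097809479408), np.float64(-1.9739624534245537)]
```

View pics/s2.png

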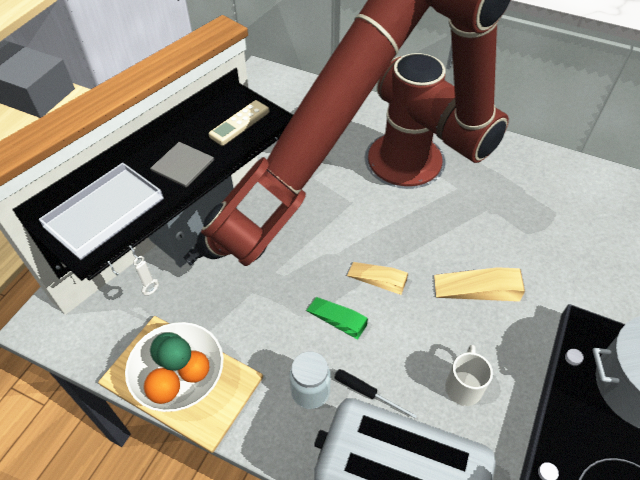

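Shut: 10.6 N at the expected face position. Next I retreat and fetch the wedge.

Call:
step_arm([
  [0.02,0.07,0,0,0,0,0],
  [0.04,0.15,0,0,0,0,0],
  [0.06,0.23,0.02,0,0,0,0],
  [0.08,0.31,0.06,0,0,0,0],
  [0.08,0.38,0.12,0,0,0,0],
  [0.05,0.45,0.18,0,0,0,0],
  [0.02,0.52,0.22,0,0,0,0],
  [-0.02,0.6,0.25,0,0,0,0],
  [-0.06,0.68,0.26,0,0,0,0],
])

```text
time: 7.3
tool_pos: [0.5305, -0.0018, 0.1777]
tool_rot: [0.206, 0.751, 0.566, -0.27]
contact_force: [0.9, 0.4, -1.4]
gripper_width: 1.001
```

```bash
python3 - <<'E'
from h import *
go([.4175,.1335,.12],wallR(30,.323))
f=cam('scene');save(f,'s3.png')
E
```

```text
t 7.3 pos [ 0.5305 -0.0018  0.1777] j [ 0.16  0.1   1.77 -0.62  1.6   0.53] F [ 0.9  0.4 -1.4] w 1.001
cmd [-0.2261  0.2707 -0.1153] [ 0.1129 -0.0102  0.2164] turndeg 20.99483531790331
```

View pics/s3.png

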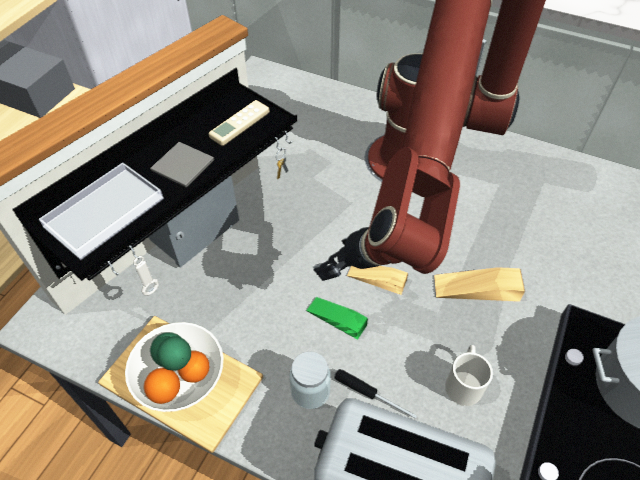

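The door looks flush, with the knob at (181,236). I'll go above the wedge.

Call:
step_arm([
  [-0.05,0.06,0,0.02,0,0.04,0],
  [-0.1,0.12,0,0.05,0,0.09,0],
  [-0.15,0.18,-0.03,0.08,-0.01,0.15,0],
  [-0.19,0.23,-0.06,0.113,-0.01,0.216,0],
  [-0.226,0.271,-0.09,0.113,-0.01,0.216,0],
  [-0.226,0.271,-0.115,0.113,-0.01,0.216,0],
  [-0.226,0.271,-0.115,0.113,-0.01,0.216,0],
])

```text
time: 8.05
tool_pos: [0.4161, 0.1317, 0.1159]
tool_rot: [0.186, 0.665, 0.7, -0.182]
contact_force: [-0.7, -0.6, 0.3]
gripper_width: 1.003
```

```bash
python3 - <<'E'
from h import *
go([.4175,.1235,.009],wallR(30,.323))
f=cam('wrist');save(f,'w3.png');f=cam('scene');save(f,'s4.png')
E
```

```text
t 8.05 pos [0.4161 0.1317 0.1159] j [ 0.43 -0.12  2.05 -0.49  1.45  0.5 ] F [-0.7 -0.6  0.3] w 1.003
cmd [ 0.0028 -0.0164 -0.2139] [ 0.0021 -0.0048 -0.001 ] turndeg 0.46316475589519224
```

View pics/w3.png

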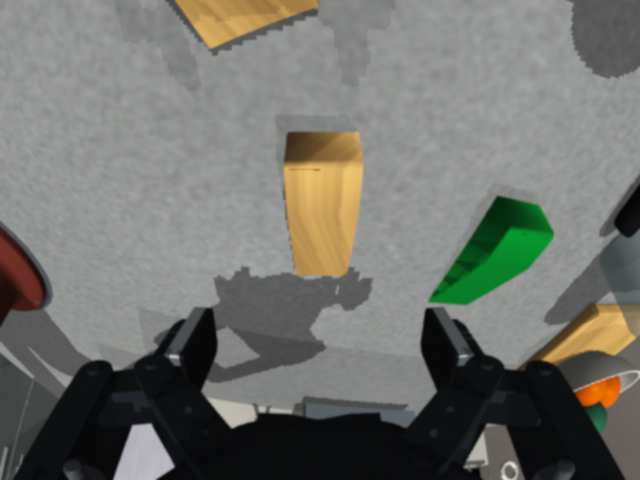

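View pics/s4.png

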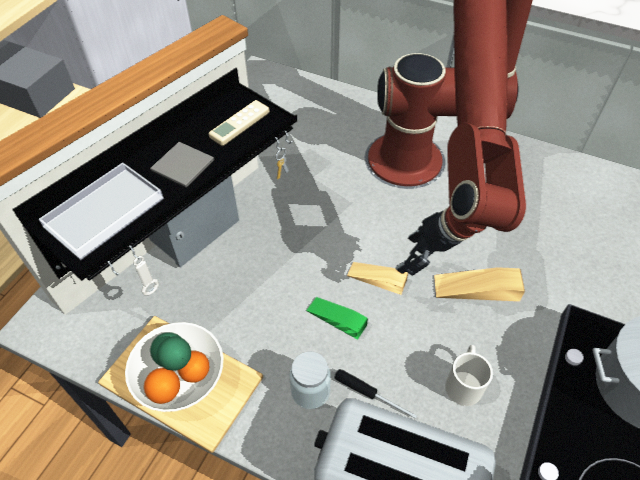

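The wedge is centred between the jaws (columns 287–362), with the butt at the camera side. Descending.

Call:
step_arm([
  [0.003,-0.002,-0.07,0,-0.004,0,0],
  [0.003,-0.008,-0.14,0,-0.004,0,0],
  [0.003,-0.013,-0.18,0,-0.004,0,0],
  [0.003,-0.016,-0.2,0,-0.004,0,0],
  [0.003,-0.016,-0.21,0,-0.004,0,0],
  [0.003,-0.016,-0.21,0,-0.004,0,0],
])

```text
time: 8.75
tool_pos: [0.4197, 0.124, 0.0132]
tool_rot: [0.189, 0.667, 0.698, -0.178]
contact_force: [0.3, 0.5, 0.0]
gripper_width: 1.004
```

```bash
python3 - <<'E'
from h import *
go([.4175,.1235,.009],wallR(30,.323))
f=cam('wrist');save(f,'w4.png')
E
```

```text
t 8.75 pos [0.4197 0.124  0.0132] j [ 0.42  0.05  2.09 -0.52  1.25  0.6 ] F [0.3 0.5 0. ] w 1.004
cmd [-0.0044 -0.0011 -0.0084] [0.0009 0.0017 0.0005] turndeg 0.1722304775392558
```

View pics/w4.png

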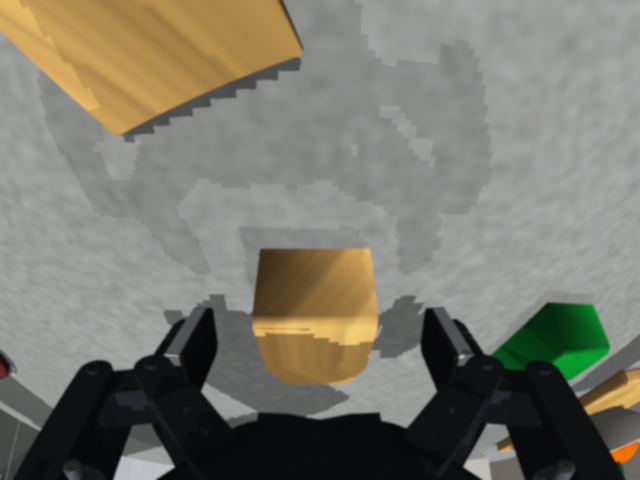

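Call:
step_arm([
  [-0.003,0,-0.006,0,0,0,0],
  [-0.003,0,-0.006,0,0,0,255],
  [-0.003,0,-0.006,0,0,0,255],
  [-0.003,0,-0.006,0,0,0,255],
  [-0.003,0,-0.006,0,0,0,255],
  [-0.003,0,-0.006,0,0,0,255],
  [-0.003,0,-0.006,0,0,0,255],
  [-0.003,0,-0.006,0,0,0,255],
])

```text
time: 9.6
tool_pos: [0.418, 0.1246, 0.0103]
tool_rot: [0.189, 0.667, 0.699, -0.178]
contact_force: [-0.0, 3.6, 5.8]
gripper_width: 0.506
```

```bash
python3 - <<'E'
from h import *
go(w2([-.25,.05,.05]),wallR(30))
f=cam('wrist');save(f,'w5.png')
E
```

```text
t 9.6 pos [0.418  0.1246 0.0103] j [ 0.42  0.05  2.09 -0.52  1.25  0.6 ] F [-0.   3.6  5.8] w 0.506
cmd [ 0.4237 -0.4724  0.0794] [ 0.0009  0.0019 -0.2156] turndeg 18.52762124087637
```

View pics/w5.png

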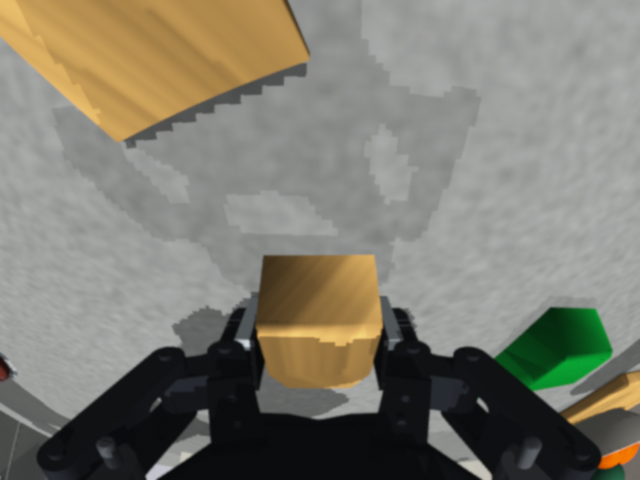

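```bash
python3 - <<'E'
from h import *
t=pickle.load(open('top0.pkl','rb'))
for n,p,z in(('jar',(285,176),.115),('green',(295,254),.02),('g1',(321,255),0),('bowl',(390,140),.08),('board',(443,187),.02),('board2',(330,180),.02)): q=onz(t,p,z);print(n,q,inv(q))
go(w2([-.25,.05,.11]),wallR(30))
E
```

```text
jar [0.73818139 0.06006284 0.115     ] [-0.44474619  0.10739889  0.115     ]
green [0.55826279 0.03528565 0.02      ] [-0.37181491 -0.05893085  0.02      ]
g1 [ 0.55981279 -0.03183836  0.        ] [-0.3076612  -0.03912354  0.        ]
bowl [ 0.84845746 -0.20327986  0.08      ] [-0.22148838  0.2853483   0.08      ]
board [ 0.74350427 -0.34975028  0.02      ] [-0.05193793  0.22434548  0.02      ]
board2 [ 0.75742474 -0.05206702  0.02      ] [-0.34212259  0.15650883  0.02      ]
t 9.65 pos [0.418  0.1246 0.0103] j [ 0.42  0.05  2.09 -0.52  1.25  0.6 ] F [-0.1  3.3  5.2] w 0.502
cmd [ 0.4236 -0.4724  0.1994] [ 0.0008  0.0019 -0.2155] turndeg 18.525413668032368
```

Call:
step_arm([
  [0,0,0.08,0,0,0,255],
  [0,0,0.16,0,0,0,255],
  [0.04,-0.045,0.22,0,0,-0.02,255],
  [0.1,-0.11,0.22,0,0,-0.05,255],
  [0.16,-0.18,0.22,0,0,-0.08,255],
  [0.22,-0.24,0.22,0,0,-0.11,255],
  [0.28,-0.31,0.22,0,0,-0.14,255],
  [0.34,-0.38,0.21,0,0,-0.17,255],
  [0.39,-0.43,0.2,0,0,-0.2,255],
  [0.424,-0.472,0.2,0,0.002,-0.2155,255],
])

```text
time: 10.65
tool_pos: [0.6291, -0.1139, 0.107]
tool_rot: [0.154, 0.771, 0.581, -0.209]
contact_force: [0.2, 0.1, 0.3]
gripper_width: 0.508
```

```bash
python3 - <<'E'
from h import *
go(w2([-.19,.05,.015]),wallR(30))
f=cam('wrist');save(f,'w6.png');f=cam('scene');save(f,'s6.png');pickle.dump(f,open('s6.pkl','wb'))
E
```

```text
t 10.65 pos [ 0.6291 -0.1139  0.107 ] j [-0.08  0.3   1.62 -0.52  1.37  0.34] F [0.2 0.1 0.3] w 0.508
cmd [-0.0313 -0.1109 -0.1841] [ 0.0005 -0.0035  0.0022] turndeg 0.3615238412893473
```

View pics/w6.png

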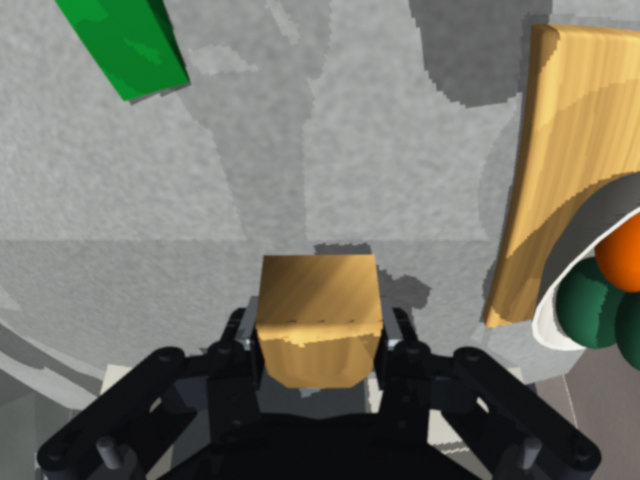

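View pics/s6.png

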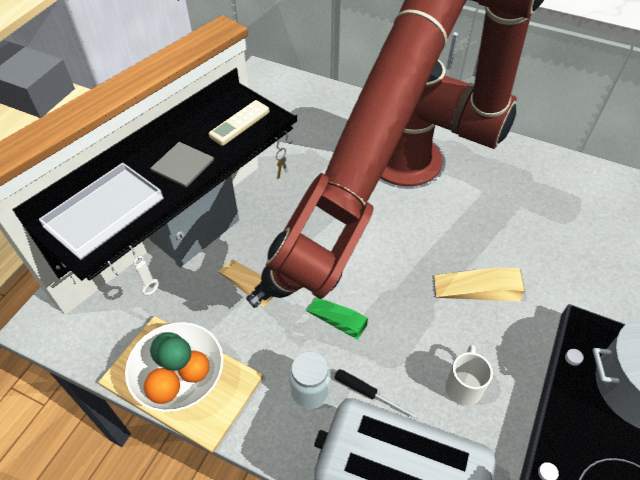

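Wedge held square, pointing at the door with its thin end at about (222,270). I'll lower it in front of the door.

Call:
step_arm([
  [-0.005,-0.02,-0.06,0,-0.003,0.002,255],
  [-0.01,-0.045,-0.11,0,-0.003,0.002,255],
  [-0.02,-0.075,-0.15,0,-0.003,0.002,255],
  [-0.028,-0.1,-0.175,0,-0.003,0.002,255],
  [-0.031,-0.111,-0.182,0,-0.003,0.002,255],
  [-0.031,-0.111,-0.182,0,-0.003,0.002,255],
])

```text
time: 11.35
tool_pos: [0.6131, -0.1677, 0.0182]
tool_rot: [0.157, 0.77, 0.583, -0.206]
contact_force: [0.4, 0.6, -0.7]
gripper_width: 0.503
```

```bash
python3 - <<'E'
from h import *
go(w2([-.075,.05,.0105]),wallR(30));s,_=st();print(inv(s['tool_pos']))
f=cam('scene');save(f,'s7.png')
im=cv2.cvtColor(f['pixels'],cv2.COLOR_RGB2BGR)[190:310,130:290];cv2.imwrite('pics/s7c.png',cv2.resize(im,None,fx=5,fy=5,interpolation=cv2.INTER_CUBIC))
E
```

```text
t 11.35 pos [ 0.6131 -0.1677  0.0182] j [-0.16  0.38  1.69 -0.56  1.2   0.35] F [ 0.4  0.6 -0.7] w 0.503
cmd [-0.062  -0.2246 -0.0155] [ 0.0008  0.0011 -0.0013] turndeg 0.16623387951838392
[-0.19149544  0.0491907   0.01824529]
```

View pics/s7c.png

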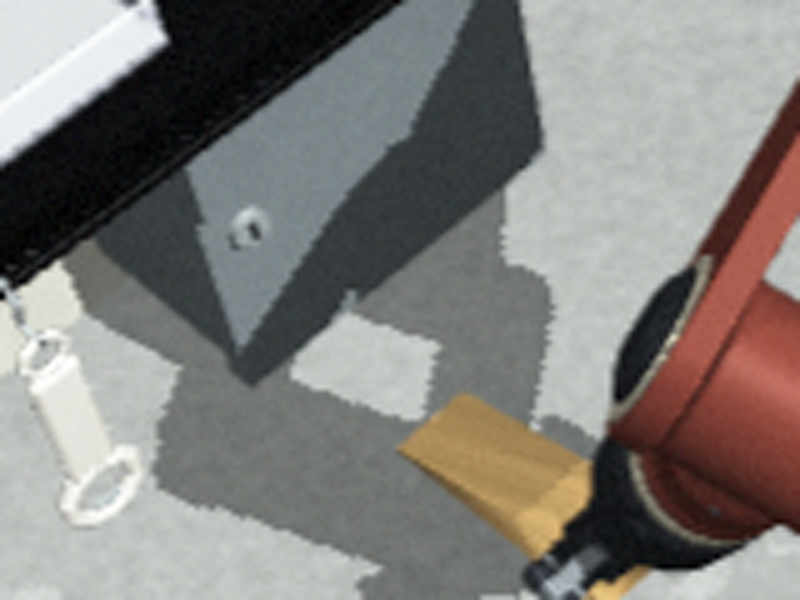

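Call:
step_arm([
  [0,0,-0.01,0,0,0,255],
  [0,0,-0.013,0,0,0,255],
  [0,0,-0.014,0,0,0,255],
  [0,0,-0.014,0,0,0,255],
])

```text
time: 11.8
tool_pos: [0.6141, -0.1671, 0.0119]
tool_rot: [0.158, 0.77, 0.583, -0.205]
contact_force: [0.0, -0.2, -1.5]
gripper_width: 0.502
```

```bash
python3 - <<'E'
from h import *
go(w2([-.075,.05,.0105]),wallR(30));s,_=st();print(inv(s['tool_pos']))
E
```

```text
t 11.8 pos [ 0.6141 -0.1671  0.0119] j [-0.16  0.39  1.69 -0.57  1.19  0.36] F [ 0.  -0.2 -1.5] w 0.502
cmd [-0.0641 -0.2259 -0.0028] [ 0.001   0.0021 -0.0022] turndeg 0.2757620914969227
[-0.19239789  0.05002486  0.01188739]
```

Call:
step_arm([
  [-0.011,-0.038,-0.001,0,0,0,255],
  [-0.022,-0.077,-0.002,0,0.001,0,255],
  [-0.033,-0.115,-0.002,0,0.002,-0.001,255],
  [-0.044,-0.154,-0.002,0,0.002,-0.002,255],
  [-0.053,-0.187,-0.002,0,0.002,-0.002,255],
  [-0.059,-0.206,-0.002,0,0.002,-0.002,255],
  [-0.059,-0.206,-0.002,0,0.002,-0.002,255],
])

```text
time: 12.5
tool_pos: [0.584, -0.2713, 0.0108]
tool_rot: [0.156, 0.771, 0.582, -0.207]
contact_force: [-0.7, -0.6, -0.7]
gripper_width: 0.501
```

```bash
python3 - <<'E'
from h import *
go(w2([-.068,.05,.0105]),wallR(30));s,_=st();print(inv(s['tool_pos']),s['contact_force']@XA,s['contact_force']@YA)
f=cam('scene');save(f,'s8.png')
im=cv2.cvtColor(f['pixels'],cv2.COLOR_RGB2BGR)[190:310,130:290];cv2.imwrite('pics/s8c.png',cv2.resize(im,None,fx=5,fy=5,interpolation=cv2.INTER_CUBIC))
E
```

```text
t 12.5 pos [ 0.584  -0.2713  0.0108] j [-0.33  0.36  1.73 -0.6   1.1   0.23] F [-0.7 -0.6 -0.7] w 0.501
cmd [-0.0077 -0.0308 -0.0007] [0.001  0.0001 0.0012] turndeg 0.13253627833630469
[-0.08385395  0.04951611  0.01083685] 0.7672340861323569 -0.5293332309490926
```

View pics/s8c.png

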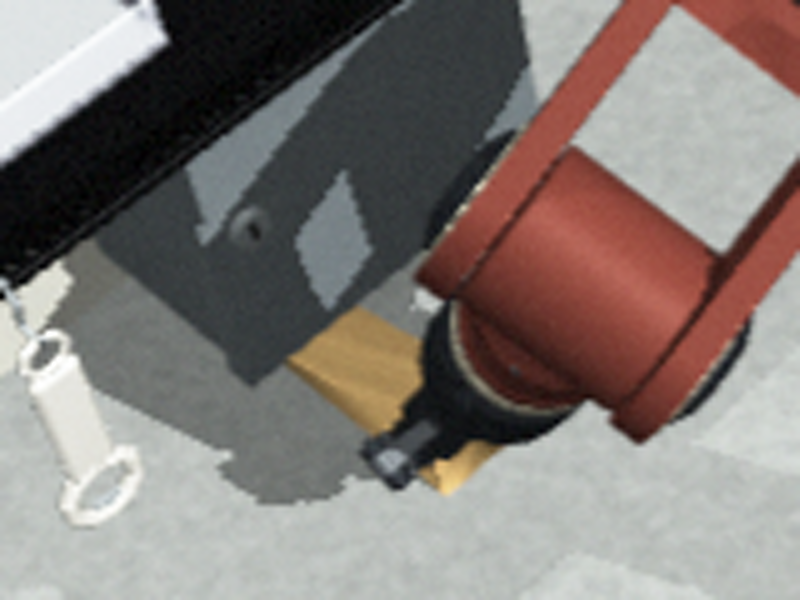

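Call:
step_arm([
  [-0.002,-0.008,-0.002,0,0,0,255],
  [-0.004,-0.015,-0.003,0,0,0,255],
  [-0.006,-0.022,-0.003,0,0,0,255],
  [-0.007,-0.027,-0.003,0,0,0,255],
  [-0.007,-0.027,-0.003,0,0,0,255],
])

```text
time: 13.05
tool_pos: [0.5819, -0.2842, 0.0103]
tool_rot: [0.158, 0.77, 0.582, -0.206]
contact_force: [2.2, 2.0, 5.2]
gripper_width: 0.501
```

```bash
python3 - <<'E'
from h import *
go(w2([-.066,.05,.0105]),wallR(30));s,_=st();print(inv(s['tool_pos']),s['contact_force']@XA,s['contact_force']@YA)
E
```

```text
t 13.05 pos [ 0.5819 -0.2842  0.0103] j [-0.35  0.36  1.73 -0.6   1.09  0.22] F [2.2 2.  5.2] w 0.501
cmd [-0.0046 -0.0089  0.0003] [ 0.0017  0.0012 -0.0004] turndeg 0.17728063343880968
[-0.07090068  0.05100959  0.01034006] -2.5135670497178277 1.588662896668586
```

Call:
step_arm([
  [-0.0005,-0.002,0,0,0,0,255],
  [-0.001,-0.004,0,0,0,0,255],
  [-0.0016,-0.0058,0,0,0,0,255],
])

```text
time: 13.35
tool_pos: [0.5815, -0.2861, 0.0103]
tool_rot: [0.157, 0.771, 0.582, -0.206]
contact_force: [2.4, 11.3, 7.3]
gripper_width: 0.504
```

Call:
step_arm([
  [-0.0005,-0.002,0,0,0,0,255],
  [-0.001,-0.004,0,0,0,0,255],
])

```text
time: 13.55
tool_pos: [0.5814, -0.2864, 0.0103]
tool_rot: [0.156, 0.771, 0.582, -0.205]
contact_force: [2.3, 18.0, 11.9]
gripper_width: 0.5
```

```bash
python3 - <<'E'
from h import *
go(w2([-.066,.05,.0105]),wallR(30));s,_=st();print(inv(s['tool_pos']),s['contact_force']@XA,s['contact_force']@YA)
E
```

```text
t 13.55 pos [ 0.5814 -0.2864  0.0103] j [-0.36  0.36  1.73 -0.6   1.09  0.21] F [ 2.3 18.  11.9] w 0.5
cmd [-0.0036 -0.0044  0.0004] [-0.001   0.0023 -0.0001] turndeg 0.21289359664938165
[-0.06860966  0.05113386  0.01028189] -17.98270191167598 -2.7468147443628133
```

Call:
step_arm([
  [-0.0005,-0.002,0,0,0,0,255],
  [-0.001,-0.004,0,0,0,0,255],
  [-0.001,-0.004,0,0,0,0,255],
])

```text
time: 13.85
tool_pos: [0.5814, -0.2867, 0.0103]
tool_rot: [0.156, 0.771, 0.583, -0.204]
contact_force: [3.1, 21.6, 11.9]
gripper_width: 0.509
```

```bash
python3 - <<'E'
from h import *
go(w2([-.066,.05,.0105]),wallR(30));s,_=st();print(inv(s['tool_pos']),s['contact_force']@XA,s['contact_force']@YA)
E
```

```text
t 13.85 pos [ 0.5814 -0.2867  0.0103] j [-0.36  0.36  1.73 -0.59  1.09  0.21] F [ 3.1 21.6 11.9] w 0.509
cmd [-0.0036 -0.0039  0.0004] [-0.0023  0.0028 -0.0003] turndeg 0.314795578894542
[-0.06836323  0.05122465  0.01028136] -21.622098688945297 -2.9088518689529086
```

Call:
step_arm([
  [0,0,0,0,0,0,0],
  [0,0,0,0,0,0,0],
  [0,0,0,0,0,0,0],
  [0,0,0,0,0,0,0],
  [0,0,0,0,0,0,0],
])

```text
time: 14.35
tool_pos: [0.5786, -0.2912, 0.0088]
tool_rot: [0.156, 0.771, 0.582, -0.207]
contact_force: [0.2, -0.1, -0.4]
gripper_width: 0.995
```

```bash
python3 - <<'E'
from h import *
go(w2([-.16,.05,.02]),wallR(30))
f=cam('wrist');save(f,'w9.png')
E
```

```text
t 14.35 pos [ 0.5786 -0.2912  0.0088] j [-0.37  0.36  1.73 -0.6   1.08  0.21] F [ 0.2 -0.1 -0.4] w 0.995
cmd [0.0533 0.1859 0.0224] [ 0.0009 -0.0005  0.0006] turndeg 0.10306463525190711
```

View pics/w9.png

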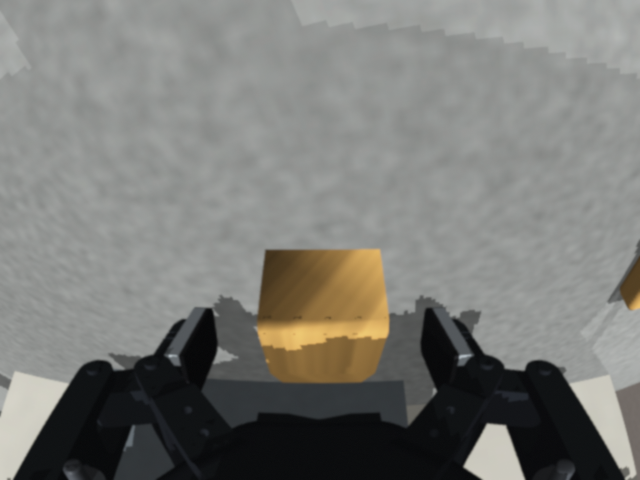

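Call:
step_arm([
  [0.012,0.045,0.004,0,0,0,0],
  [0.026,0.092,0.008,0,0,0,0],
  [0.04,0.138,0.014,0,0,0,0],
  [0.053,0.186,0.016,0,0,0,0],
  [0.053,0.186,0.016,0,0,0,255],
  [0.053,0.186,0.014,0,0,0,255],
  [0.053,0.186,0.012,0,0,0,255],
  [0.053,0.186,0.01,0,0,0,255],
  [0.053,0.186,0.01,0,0,0,255],
])

```text
time: 15.3
tool_pos: [0.605, -0.1985, 0.0138]
tool_rot: [0.156, 0.771, 0.582, -0.207]
contact_force: [0.1, 0.4, -0.3]
gripper_width: 0.142
```

```bash
python3 - <<'E'
from h import *
go(w2([-.108,.051,.013]),wallR(30));s,_=st();print(inv(s['tool_pos']))
f=cam('wrist');save(f,'w10.png');f=cam('scene');save(f,'s10.png')
im=cv2.cvtColor(f['pixels'],cv2.COLOR_RGB2BGR)[190:310,130:290];cv2.imwrite('pics/s10c.png',cv2.resize(im,None,fx=5,fy=5,interpolation=cv2.INTER_CUBIC))
E
```

```text
t 15.3 pos [ 0.605  -0.1985  0.0138] j [-0.21  0.37  1.7  -0.57  1.17  0.32] F [ 0.1  0.4 -0.3] w 0.142
cmd [-0.0259 -0.1    -0.0016] [ 0.0009 -0.0006  0.0009] turndeg 0.121585418380348
[-0.15964328  0.04981202  0.01378593]
```

View pics/s10c.png

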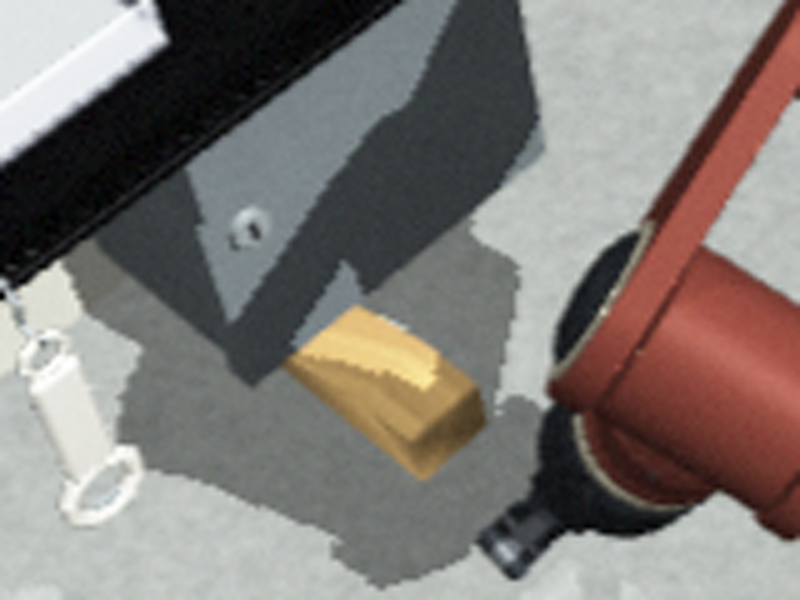

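View pics/w10.png

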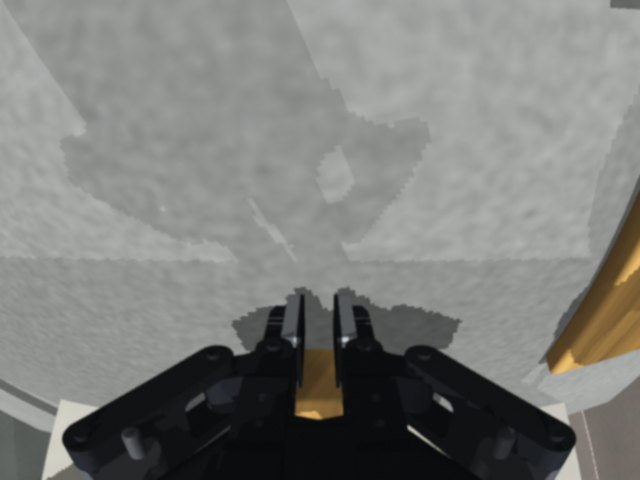

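Wedge sits straight under the shut door. I'll tap its butt with the closed fingers.

Call:
step_arm([
  [-0.007,-0.026,0,0,0,0,255],
  [-0.014,-0.05,0,0,0,0,255],
  [-0.02,-0.075,0,0,0,0,255],
  [-0.024,-0.092,0,0,0,0,255],
  [-0.026,-0.1,0,0,0,0,255],
  [-0.026,-0.1,0,0,0,0,255],
])

```text
time: 16.0
tool_pos: [0.5923, -0.2485, 0.0142]
tool_rot: [0.156, 0.771, 0.582, -0.207]
contact_force: [-0.1, 0.5, -0.4]
gripper_width: -0.002
```

Call:
step_arm([
  [-0.0005,-0.002,0,0,0,0,255],
  [-0.001,-0.004,0,0,0,0,255],
  [-0.0015,-0.006,0,0,0,0,255],
])

```text
time: 16.3
tool_pos: [0.592, -0.2505, 0.0142]
tool_rot: [0.157, 0.77, 0.582, -0.207]
contact_force: [0.6, 0.9, 0.9]
gripper_width: 0.004
```

```bash
python3 - <<'E'
from h import *
go(w2([-.105,.051,.013]),wallR(30));s,_=st();print(inv(s['tool_pos']),s['contact_force']@XA)
E
```

```text
t 16.3 pos [ 0.592  -0.2505  0.0142] j [-0.3   0.36  1.72 -0.59  1.12  0.26] F [0.6 0.9 0.9] w 0.004
cmd [-0.0016 -0.0019 -0.0024] [ 0.001  -0.0001 -0.0003] turndeg 0.08658412072298016
[-0.10611182  0.05149017  0.01419503] -1.0288753768754941
```

Call:
step_arm([
  [-0.0005,-0.002,0,0,0,0,255],
  [-0.001,-0.004,0,0,0,0,255],
  [-0.0015,-0.006,0,0,0,0,255],
])

```text
time: 16.6
tool_pos: [0.5913, -0.2532, 0.0141]
tool_rot: [0.156, 0.771, 0.582, -0.206]
contact_force: [0.5, 5.7, 2.2]
gripper_width: -0.003
```

Call:
step_arm([
  [-0.0005,-0.002,0,0,0,0,255],
  [-0.001,-0.004,0,0,0,0,255],
])

```text
time: 16.8
tool_pos: [0.5913, -0.2535, 0.0141]
tool_rot: [0.155, 0.771, 0.582, -0.205]
contact_force: [0.8, 12.8, 5.2]
gripper_width: -0.0
```

```bash
python3 - <<'E'
from h import *
go(w2([-.105,.051,.013]),wallR(30));s,_=st();print(inv(s['tool_pos']),s['contact_force']@XA)
E
```

```text
t 16.8 pos [ 0.5913 -0.2535  0.0141] j [-0.3   0.36  1.72 -0.59  1.12  0.25] F [ 0.8 12.8  5.2] w -0.0
cmd [-0.0001  0.0041 -0.0022] [-0.0017  0.0011  0.0005] turndeg 0.18026443503950346
[-0.1030345   0.05161153  0.01410997] -12.50760004327401
```

Call:
step_arm([
  [-0.0005,-0.002,0,0,0,0,255],
  [-0.001,-0.004,0,0,0,0,255],
  [-0.0015,-0.006,0,0,0,0,255],
])

```text
time: 17.1
tool_pos: [0.5914, -0.2538, 0.0141]
tool_rot: [0.155, 0.772, 0.583, -0.203]
contact_force: [2.8, 25.1, 8.4]
gripper_width: -0.004
```

Call:
step_arm([
  [-0.0005,-0.002,0,0,0,0,255],
  [-0.0005,-0.002,0,0,0,0,255],
])

```text
time: 17.3
tool_pos: [0.5915, -0.254, 0.0141]
tool_rot: [0.154, 0.772, 0.583, -0.203]
contact_force: [1.9, 24.6, 9.1]
gripper_width: 0.0
```

```bash
python3 - <<'E'
from h import *
go(w2([-.105,.051,.013]),wallR(30));s,_=st();print(inv(s['tool_pos']),s['contact_force']@XA)
E
```

```text
t 17.3 pos [ 0.5915 -0.254   0.0141] j [-0.31  0.36  1.72 -0.58  1.12  0.24] F [ 1.9 24.6  9.1] w 0.0
cmd [-0.0006  0.0052 -0.0022] [-0.0049  0.0029  0.0002] turndeg 0.4928837391100833
[-0.10260281  0.0519899   0.01410129] -24.141584786512542
```

Call:
step_arm([
  [0.012,0.045,0,0,0,0,255],
  [0.026,0.092,0.01,0,0,0,255],
  [0.04,0.138,0.03,0,0,0,255],
  [0.05,0.2,0.08,0,0,0,255],
  [0.05,0.26,0.15,0,0,0,255],
  [0.02,0.33,0.22,0,0,0,255],
  [-0.02,0.4,0.3,0,0,0,255],
  [-0.08,0.46,0.38,0,0,0,255],
  [-0.15,0.5,0.44,0,0,0,255],
  [-0.22,0.54,0.5,0,0,0,255],
])

```text
time: 18.3
tool_pos: [0.49, 0.0043, 0.2557]
tool_rot: [0.157, 0.77, 0.582, -0.207]
contact_force: [1.1, 0.2, 1.1]
gripper_width: -0.002
```

```bash
python3 - <<'E'
from h import *
f=cam('scene');save(f,'s12.png');pickle.dump(f,open('s12.pkl','wb'));t=cam('top');save(t,'t12.png')
im=cv2.cvtColor(f['pixels'],cv2.COLOR_RGB2BGR)
P=[w2([x,.051+y,z])for x,y,z in [(.048,.022,.004),(.048,-.022,.004),(-.092,.022,.034),(-.092,-.022,.034),(-.092,.022,0),(-.092,-.022,0)]]
D=doorpts(0,[(-.016,.204,.018),(-.016,.004,.018),(-.016,.204,.1),(0,.204,.018)])
c=cv2.resize(im[190:310,130:290],None,fx=5,fy=5,interpolation=cv2.INTER_CUBIC); cv2.imwrite('pics/s12c0.png',c.copy())
for p,col in [(q,(0,0,255)) for q in P]+[(q,(255,0,255)) for q in D]:
    u=proj(f,p)[0]; cv2.circle(c,tuple(int(v) for v in ((u-[130,190]+.5)*5)),4,col,1)
cv2.imwrite('pics/s12c.png',c)
print(st()[0]['time'])
E
```

```text
18.4
```

View pics/s12c.png

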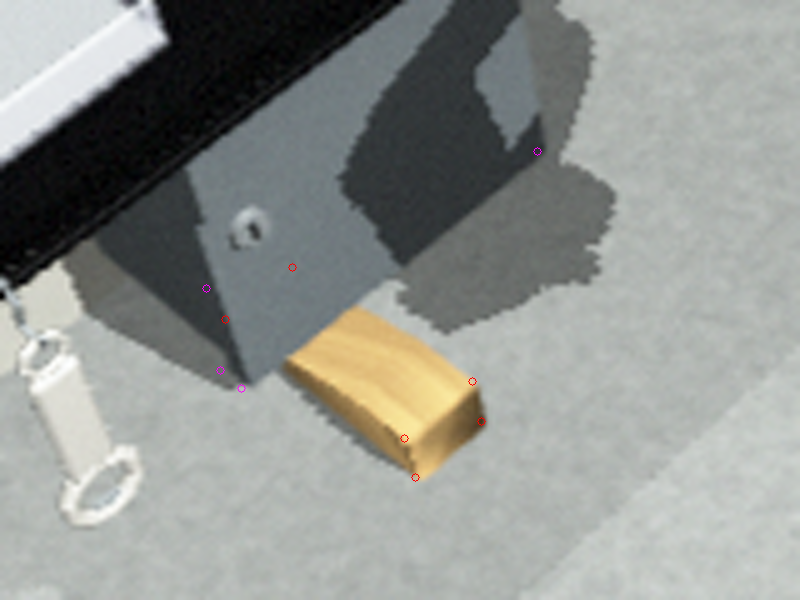

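View pics/s12.png

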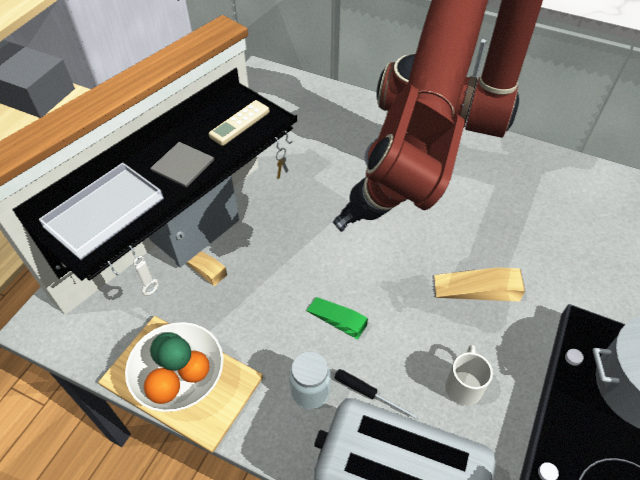

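```bash
python3 - <<'E'
from h import *
s=pickle.load(open('scene0.pkl','rb'));f=pickle.load(open('s12.pkl','rb'))
print(st()[0]['contact_force'], manip.job_done())
E
```

```text
the job is handed in; nothing more can be done
[ 0.94685311 -0.08963596  0.16688786] None
```

I closed the cabinet door and jammed it with the smaller wooden wedge, then handed the job in at about 18.5 s of robot time.

- **Door:** I pushed it shut with the closed fingers until it stopped against the cabinet. The push reached 10.6 N with the fingertips where the shut face should be.
- **Wedge:** I slid it in thin end first, about 50 mm from the door's free edge, and pushed it in to about 22 N. I then let go and tapped the butt with closed fingers to about 24 N. By the end of the tap it moved less than 0.5 mm.

**Last checks:**
- The final scene picture shows the door flush and the wedge straight under it, with its butt within about a pixel of the predicted tight position.
- The door's free lower corner was about 2 pixels from the spot I calculated. It matched where it stood after I pushed the door shut, so I put that down to calibration.
- The things on the counter and shelf, including the green and the larger wedge, look unmoved by eye. The arm was clear of everything.

I did not pull on the door to test that it holds. That it is tight rests on the push force and the lack of further movement. By my own calculation, the thin end is 47–48 mm behind the door face. That is too coarse to show the last 1 mm of drive.

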